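Open the top half of the sample cabinet's split door

TASK

Open the top half of the little cabinet's split door so that the tubes inside can be reached from above, while the bottom half stays shut and bolted. First lift the spray bottle that stands in the door's way and set it down upright on the worktop, wholly to one side of the cabinet instead of in front of it; then draw the top half's bolt, swing the top half wide open (square to the front or farther) and leave it there. Do not tip or drop the bottle, and leave the stapler, cup and timer where they are.

Things in the scene. Friction and masses are not known exactly. Their poses are not given: they have to be found in the camera images.
- cabinet: grey box cabinet fixed to the worktop, 280 wide (y), 100 deep (x), 215 tall, white split door in its front, black tube rack inside. Origin: on the worktop under the middle of the front plane. -x points out of the front toward the robot; +y along the front toward the hinges (left as the robot sees it). The leaves lie flush with the front between side posts 20 wide. Turned up to 0.2 rad
- upper_leaf (a joint): hinge angle of the top half of the door, rad: 0 shut, 1.57 square to the front, stop at 1.9. Upright hinge on the left (+y); the right edge swings toward the robot. Leaf z = 102 to 202 mm, reaching 238 mm from the hinge: the bottle stands in its sweep. About 1 N at the handle, stays where left. Bolted until its bolt is drawn
- upper_hinge (a point): point on the hinge axis of the top half, at the front plane, 120 mm to the +y side of the cabinet's middle, z = 152 mm. Its axes turn with the leaf: -x out of the leaf's front, -y along the leaf away from the hinge
- upper_handle (a point): grip place on the top half's steel bow handle: its upright bar, 10 mm thick, centre line 45 mm out from the leaf's front, 90 mm from the hinge axis, z = 140 to 200 mm with a level post back to the leaf at either end; this point at z = 185 mm. Pinch from above, fingers closing along the leaf. Axes as the leaf's
- upper_bolt (a joint): how far the top half's sliding bolt is drawn, m: 0 to 0.004 at the start (bolted, tongue in the keeper on the right post), 0.030 fully drawn; free at about 0.015. It slides along the leaf toward the hinge (+y of the cabinet while shut). About 1.5 N of friction, stays where left
- upper_bolt_finger (a point): the top half's bolt finger: upright steel pin 10 mm thick, centre line 45 mm out from the leaf's front, 205 mm from the hinge axis when bolted, 175 mm when drawn. It stands free from z = 155 to 207 mm; this point at z = 190 mm. Pinch from above, fingers closing along the leaf, or push sideways. Axes as the leaf's
- lower_leaf (a joint): hinge angle of the bottom half of the door (z = 16 to 98 mm, same hinge line), rad: 0 shut. Must stay shut
- lower_bolt (a joint): how far the bottom half's bolt is drawn, m: 0 to 0.004 at the start (bolted). Must stay bolted
- lower_bolt_finger (a point): the bottom half's bolt finger, a shorter upright pin (z = 52 to 83 mm) straight below the top one; this point is at z = 66 mm. Not to be moved
- bottle: squat spray bottle with a brown domed cap, standing upright in front of the cabinet: 164 tall, round body 62 across up to z = 117 mm, cap 56 across above, 0.15 to 0.31 kg. Origin: centre of its underside, z axis up. To be set down to one side of the cabinet
- stapler: black stapler, 137 x 38 x 42 mm, on the worktop to the right near the robot; bystander. Origin: centre of its underside, long side along its x
- cup: specimen cup with white screw lid, 61 across, 70 tall, to the left in front of the cabinet; lower than the top leaf's lower edge, which passes over it; bystander. Origin: centre of its underside
- timer: flat white timer, 66 x 72 x 16 mm, on the worktop to the left; bystander. Origin: centre of its underside
There are look-alikes about, which are no part of the job. There is more than one size of the bottle; the job needs the largest.

How it is judged:
By the outcome, as a careful person would: the job done as asked, in the order asked, and still so for the second after the job is handed in, with the robot touching nothing.
It also fails if it takes over 58 s, if anything falls off the work surface, if the arm or the gripper's body presses on something with over 40 N, if the wrist force passes 120 N, or if a joint passes its speed limit or range.

ROBOT

A 6-joint arm with a two-finger parallel gripper is mounted at the origin on a cart in front of the work surface, level with it; the furniture and walls round the work are solid. World frame = base frame: x ahead of the robot, y to its left, z up, the work surface at z = 0. Lengths are in m, angles in rad, forces in N, time in s.
With the tool pointing down it reaches from about 0.35 to 0.775 m from the base axis. Payload 5.5 kg.
Tool frame: the origin (TCP) lies at the very end of the fingers, on their centre line; the grasp point (between the pads) lies 19 mm behind it; z points along the fingers, y is the line along which they close (so a half turn about z gives the same grasp; the last joint's range is limited). The gripper opens to 85 mm and grips with 20 to 120 N. Pads are 22 mm wide; open, the fingers measure 114 mm over their backs; the gripper's body (76 mm by 85 mm) begins 54 mm behind the grasp point. The pads swing forward as they close: fully open they stand 13 mm farther back than shut.
Start: joints at [1.086, 0.313, 0.046, 1.304, 0, 1.431], TCP at [0.194, 0.541, 0.231] pointing down, gripper open.
Joint ranges: [-2.76, 2.76], [-0.86, 1.69], [-1.03, 1.26], [-2.2, 2.34], [-1.47, 1.5], [-3.14, 3.14]. Speed limits (rad/s): [2.57, 2.57, 3.14, 3.14, 3.14, 3.14].

INTERFACE

Orientations are given as a unit quaternion [w, x, y, z].
In Python, from workcell import env, cams, ticket, spotter gives the robot as it stands.
- The arm moves only by the tool jog_arm, never from a script. Its argument "increments" is a list that holds one entry, the list of rows, each a list of 7 numbers: the shift along the tool's x, y, z in units of 0.25 m (1.0 is 0.25 m), then the turn, a rotation vector about the tool's x, y, z in units of 180 degrees (1.0 is 180 degrees), then the closure in counts, from 0 (fully open) to 255 (shut). A call has 1 to 20 rows; each row shifts and turns the commanded pose from where the row before left it, along the tool's axes as they then stand; what a row does not reach is not made up. A row lasts 1/10 s, in which the tool goes at most 50 mm and 8.59 degrees, less where a joint would pass 70% of its speed; a pose out of reach is approached as far as the arm can. A call with a number of a shift or a turn outside -1 to 1 is refused whole. A call with a gripper value outside its range is refused whole. The fingers move at their own pace and stop on an object; "force" is the grip in N (left out, the last holds). Time passes only in rows, so rows that do not move let the fingers close. It gives the time, the measured TCP pose, the force, the opening and the grip force at its end, in the units of the state.
- env.get_state(): the state, without advancing time (a new reading comes with each control period).
- cams.read_camera(name): name is "scene" or "side" or "wrist"; returns a dict with "pixels" (400x640x3 uint8, red, green, blue), "fx", "fy", "cx", "cy" (pixels), "xyz" and "attitude" of the camera in the world; the wrist camera has in their place "mount" (4x4, takes a point from camera to tool coordinates, whose origin is the TCP and whose axes are the flange's). Camera axes: x right, y down, z forward; pixel columns grow to the right and rows downward; lengths in m; the calibration is good to about 2 mm. A picture is of the moment at which its call begins: read the wrist's pose just before it. There is no depth.
- ticket.hand_in(): hands the job in; it is judged then, once.
Trained networks look in the newest picture that a camera, given by its name, has taken for a name from the list of things; names that differ only in an ending like _2 or _b are one class to them, and where a whole thing is asked for, a point or a joint stands for the part that bears it (a point fixed in the world has none). Each returns a list of dicts, best first, with "conf" (0 to 1); they miss things now and then, are a little off and sometimes report something else, mostly with a low value. They report only what shows in the picture. A call takes as long as a camera call. They do not tell look-alikes from the thing itself.
- spotter.find_in(target, camera): "uv" ([column, row] in pixels, amid what is visible of it).
- spotter.cut_out(target, camera): "region" (400x640 bool, what is visible of it) and "uv" ([column, row] in pixels, amid what is visible of it).
- spotter.landmark_of(target, camera): "uv" ([column, row] in pixels: a listed point, or the origin of a listed thing).
The state is a dict: "clock": time; "joint_pos": joint angles; "qvel": joint speeds; "tau": joint torques, N m; "tcp_pos": TCP position; "orientation": TCP orientation; "wrist_force": force on the tool from outside, world axes, zero at the start; "ft_torque": the same for the moment, N m; "finger_gap": finger opening in m; "grip_force": force on a finger pad.
Only numpy, scipy, OpenCV 4.12 (cv2) and the standard library are available. Lean on these libraries where they do the work, as an engineer would, in place of code of your own. Each camera call takes 0.05 s, during which the arm holds its last target. There are 200 camera calls.

## Working session

There is one attempt and no reset: what is moved stays moved. The work goes in short steps, Python scripts to look and compute and a tool call to move; the robot and the scene stay as the last step left them, time stands still between calls to the robot, and variables do not carry over. Pictures are saved under pics/ and viewed, at most 10 in all, crops included, and the job is handed in when it is done.

Besides the shell and the picture viewer there is one more tool, called after "Call:" as a command line: name --argument value ..., lists and objects as JSON in quotes. jog_arm: Moves the arm, as the interface text tells. Shifts and turns lie within -1 to 1; 1 stands for 0.25 m of shift or 180 degrees of turn. Its arguments: {"type":"object","properties":{"increments":{"type":"array"},"force":{"type":"number"}},"required":["increments"]}

```bash
mkdir -p pics; cat > h.py <<'E'
import numpy as np, cv2
from scipy.spatial.transform import Rotation as R
from workcell import env, cams, ticket, spotter
def q2R(q): return R.from_quat([q[1],q[2],q[3],q[0]]).as_matrix()
def cam(name):
    s=env.get_state(); c=cams.read_camera(name)
    if 'mount' in c:
        T=np.eye(4);T[:3,:3]=q2R(s['orientation']);T[:3,3]=s['tcp_pos'];M=T@np.array(c['mount'])
        c['R'],c['t']=M[:3,:3],M[:3,3]
    else:
        a=np.array(c['attitude']); c['R']=a if a.shape==(3,3) else q2R(a); c['t']=np.array(c['xyz'])
    return c
def ray(c,uv):
    d=np.array([(uv[0]-c['cx'])/c['fx'],(uv[1]-c['cy'])/c['fy'],1]); return c['R']@d
def atz(c,uv,z):
    d=ray(c,uv); return c['t']+d*(z-c['t'][2])/d[2]
def proj(c,p):
    q=c['R'].T@(np.array(p)-c['t']); return np.array([q[0]/q[2]*c['fx']+c['cx'],q[1]/q[2]*c['fy']+c['cy']])
def save(c,f): cv2.imwrite('pics/'+f,c['pixels'][:,:,::-1])
E
python3 - <<'E'
from h import *
for n in ['scene','side','wrist']:
    c=cam(n); save(c,n+'1.png'); print(n,c['t'].round(3),c['R'][:,2].round(2),c.get('attitude'))
    for t,z in [('bottle',0),('cup',0),('timer',0),('stapler',0),('upper_hinge',.152),('upper_handle',.185),('upper_bolt_finger',.19),('lower_bolt_finger',.066),('cabinet',0)]:
        for d in spotter.landmark_of(t,n)[:4]:
            print(t,np.round(d['uv']),round(d['conf'],2),atz(c,d['uv'],z).round(3))
print(env.get_state())
E
```

```text
scene [-0.02  -0.425  1.03 ] [ 0.45  0.38 -0.81] [-0.27949266  0.8647559  -0.3965905   0.12960347]
bottle [346. 290.] 0.88 [ 0.348 -0.207  0.   ]
bottle [317. 264.] 0.86 [ 0.357 -0.088  0.   ]
bottle [311. 229.] 0.58 [0.439 0.009 0.   ]
cup [292. 208.] 0.71 [0.457 0.112 0.   ]
timer [251. 169.] 0.68 [0.485 0.343 0.   ]
stapler [400. 324.] 0.89 [ 0.37  -0.381  0.   ]
stapler [322. 158.] 0.42 [0.697 0.184 0.   ]
upper_hinge [323. 156.] 0.91 [0.598 0.096 0.152]
upper_handle [339. 171.] 0.62 [0.56  0.003 0.185]
upper_handle [371. 186.] 0.56 [ 0.577 -0.105  0.185]
upper_handle [354. 200.] 0.29 [ 0.505 -0.096  0.185]
upper_bolt_finger [375. 191.] 0.49 [ 0.565 -0.126  0.19 ]
lower_bolt_finger [365. 218.] 0.55 [ 0.547 -0.12   0.066]
cabinet [350. 201.] 0.67 [ 0.607 -0.02   0.   ]
side [0.243 1.001 0.977] [ 0.18 -0.75 -0.64] [ 0.05658347 -0.09555607  0.90000022 -0.42150558]
bottle [367. 218.] 0.94 [ 0.335 -0.099  0.   ]
bottle [328. 231.] 0.68 [ 0.456 -0.007  0.   ]
cup [320. 261.] 0.67 [0.455 0.132 0.   ]
timer [297. 315.] 0.93 [0.472 0.34  0.   ]
timer [304. 164.] 0.47 [ 0.636 -0.386  0.   
[... 489 characters left out ...]
.   ]
{'clock': 1.5, 'joint_pos': array([ 1.08641904e+00,  3.13217479e-01,  4.60792417e-02,  1.30359428e+00,
       -2.44948749e-07,  1.43117422e+00]), 'qvel': array([-0.00133524, -0.00095449,  0.00019727,  0.00053711, -0.00183196,
        0.00103711]), 'tau': array([ 4.59508428e-04, -4.80465567e+01,  2.98806596e+01,  5.81981567e-04,
       -1.03716441e-04, -7.58235331e-06]), 'tcp_pos': array([0.19436723, 0.54118791, 0.23130472]), 'orientation': array([9.91038875e-06, 1.71525188e-01, 9.85179734e-01, 3.03276785e-05]), 'wrist_force': array([ 0.05472503, -0.31374139, -0.30677238]), 'ft_torque': array([-0.00430271,  0.00545486, -0.02184994]), 'grip_force': 0.0, 'finger_gap': 0.08527374636608182}
```

```bash
python3 - <<'E'
import cv2
a=cv2.imread('pics/scene1.png')[120:370,200:480]; b=cv2.imread('pics/side1.png')[120:370,200:440]
cv2.imwrite('pics/a1.png',cv2.resize(a,(672,600),interpolation=cv2.INTER_CUBIC)); cv2.imwrite('pics/b1.png',cv2.resize(b,(576,600),interpolation=cv2.INTER_CUBIC))
E
```

```text
(no output)
```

View pics/a1.png

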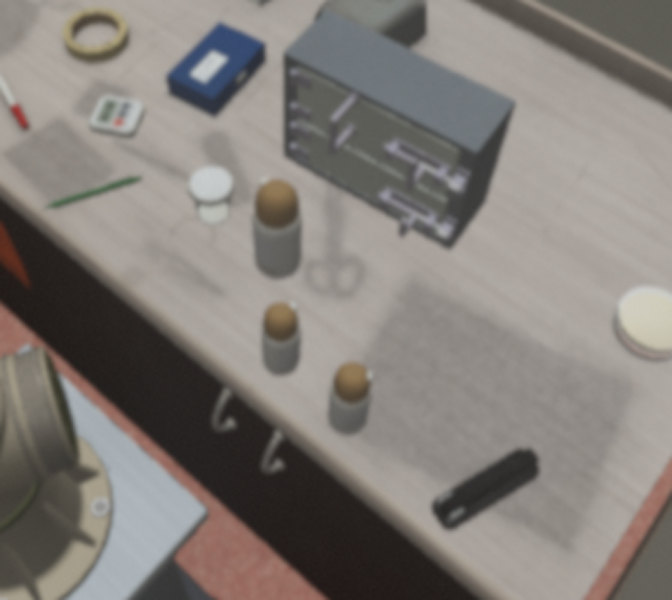

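View pics/b1.png

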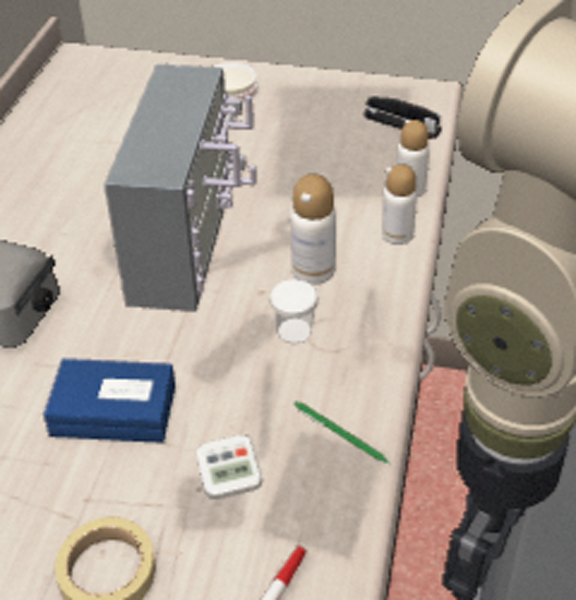

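The scene crop shows the largest bottle is the one just in front of the door (scene px ~[311,229], side px ~[328,231]); the two smaller ones are nearer the robot. The space to the right of the cabinet is free.

```bash
python3 - <<'E'
from h import *
from scipy.optimize import least_squares
S=cam('scene');D=cam('side')
obs=[(S,(323,156),(0,.12,.152)),(S,(339,171),(-.045,.03,.185)),(S,(375,191),(-.045,-.085,.19)),(S,(365,218),(-.045,-.085,.066)),(S,(350,201),(0,0,0)),
(D,(280,209),(0,.12,.152)),(D,(297,187),(-.045,.03,.185)),(D,(305,166),(-.045,-.085,.19)),(D,(304,193),(-.045,-.085,.066)),(D,(289,222),(0,0,0))]
def W(v,p):
    c,s=np.cos(v[2]),np.sin(v[2]); return np.array([v[0]+c*p[0]-s*p[1],v[1]+s*p[0]+c*p[1],p[2]])
r=least_squares(lambda v:np.concatenate([proj(c,W(v,p))-uv for c,uv,p in obs]),[.6,-.02,0],loss='soft_l1')
print(r.x,r.fun.reshape(-1,2).round(1))
b=least_squares(lambda v:np.concatenate([proj(S,[v[0],v[1],0])-(311,229),proj(D,[v[0],v[1],0])-(328,231)]),[.45,0]);print(b.x,b.fun)
for n,c in (('scene',S),('side',D)):
    for d in spotter.cut_out('bottle',n):
        y,x=np.where(d['region']); print(n,d['conf'],x.min(),x.max(),y.min(),y.max())
for v in ([.445,0],[.45,0],[.455,0]): print(proj(S,[*v,.082]),proj(D,[*v,.082]))
E
```

```text
[ 0.59923475 -0.02740938  0.04631239] [[ 0.1  1.2]
 [-1.2  1.5]
 [-4.6 -0.5]
 [ 1.1 -3.3]
 [ 0.8  2.9]
 [-3.1  2.1]
 [-0.1 -0.9]
 [-0.9 -1.7]
 [ 1.6  0.4]
 [ 0.  -0.1]]
[0.44566578 0.00423179] [ 2.81852949 -0.98301236  2.22964243  3.04576748]
scene 0.97 337 354 271 301
scene 0.96 305 325 194 235
scene 0.74 309 324 247 276
side 0.81 321 339 193 237
side 0.62 359 372 188 221
side 0.57 365 378 170 200
[314.33816919 214.82772326] [330.63322088 215.0089043 ]
[315.41648635 213.7971408 ] [329.1296934  214.81073155]
[316.49059289 212.77058256] [327.62818471 214.6128249 ]
```

Call:
jog_arm --increments '[[[0,0,0,0,0,-0.037,0],[0,0,0,0,0,-0.037,0],[0,0,0,0,0,-0.036,0],[0,-0.18,0,0,0,0,0],[0,-0.18,0,0,0,0,0],[-0.06,-0.18,0,0,0,0,0],[-0.08,-0.17,0,0,0,0,0],[-0.1,-0.17,0,0,0,0,0],[-0.1,-0.16,0,0,0,0,0],[-0.1,-0.16,0,0,0,0,0],[-0.1,-0.16,0,0,0,0,0],[-0.1,-0.16,0,0,0,0,0],[-0.1,-0.16,0,0,0,0,0],[0,0,0,0,0,0,0],[0,0,0,0,0,0,0]]]'

```text
clock: 3.2
tcp_pos: [0.38, 0.1203, 0.2313]
orientation: [-0.0, 0.001, 1.0, 0.0]
wrist_force: [-0.1, 0.4, 0.6]
finger_gap: 0.0855
grip_force: 0.0
```

```bash
python3 - <<'E'
from h import *
c=cam('wrist'); save(c,'w2.png'); print(c['t'].round(3))
for d in spotter.cut_out('bottle','wrist'):
    y,x=np.where(d['region']); print(d['conf'],x.min(),x.max(),y.min(),y.max())
for t,z in [('bottle',0),('cup',0),('upper_handle',.185),('upper_bolt_finger',.19),('upper_hinge',.152)]:
    for d in spotter.landmark_of(t,'wrist')[:3]: print(t,np.round(d['uv']),round(d['conf'],2),atz(c,d['uv'],z).round(3))
E
```

```text
[0.298 0.121 0.375]
0.88 0 85 119 167
0.75 65 173 123 179
0.7 167 259 196 296
0.32 145 323 297 399
bottle [240. 217.] 0.81 [ 0.453 -0.001  0.   ]
bottle [ 73. 137.] 0.69 [ 0.339 -0.211  0.   ]
bottle [159. 140.] 0.65 [ 0.344 -0.098  0.   ]
cup [318. 215.] 0.91 [0.451 0.111 0.   ]
upper_handle [189. 391.] 0.81 [ 0.553 -0.006  0.185]
upper_bolt_finger [320. 212.] 0.61 [0.371 0.118 0.19 ]
upper_bolt_finger [145. 314.] 0.17 [ 0.459 -0.025  0.19 ]
```

View pics/w2.png

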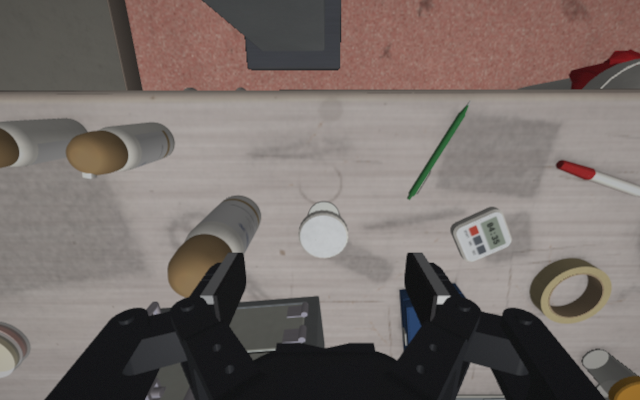

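The wrist view shows the bottle with its cap at ~(203,265) and base at ~(240,217), and the cup at (320,230).

Call:
jog_arm --increments '[[[-0.1,-0.16,0,0,0,0,0],[-0.1,-0.16,0,0,0,0,0],[-0.08,-0.16,0,0,0,0,0],[0,0,0.04,0,0,0,0],[0,0,0,0,0,0,0]]]'

```text
clock: 4.05
tcp_pos: [0.449, 0.0015, 0.2199]
orientation: [-0.001, 0.0, 1.0, 0.0]
wrist_force: [-0.6, 0.3, 0.1]
finger_gap: 0.0859
grip_force: 0.0
```

```bash
python3 - <<'E'
from h import *
c=cam('wrist'); save(c,'w3.png'); print(env.get_state()['tcp_pos'],c['t'].round(3))
for d in spotter.cut_out('bottle','wrist'):
    y,x=np.where(d['region']); print(d['conf'],x.min(),x.max(),y.min(),y.max())
for t,z in [('bottle',0),('cup',0),('upper_handle',.185),('upper_bolt_finger',.19),('upper_hinge',.152)]:
    for d in spotter.landmark_of(t,'wrist')[:3]: print(t,np.round(d['uv']),round(d['conf'],2),atz(c,d['uv'],z).round(3))
for x in (.44,.45,.46): print(x,proj(c,[x,0,.136]),proj(c,[x-.028,0,.136]),proj(c,[x-.031,0,.117]),proj(c,[x,0,0]),proj(c,[x,.031,.117]),proj(c,[x,-.031,.117]))
E
```

```text
[0.44867293 0.00219119 0.22046411] [0.367 0.002 0.364]
0.97 288 355 147 237
0.97 36 165 40 99
0.82 177 258 48 105
bottle [323. 170.] 0.96 [0.45 0.   0.  ]
bottle [146.  78.] 0.92 [ 0.338 -0.212  0.   ]
bottle [240.  81.] 0.58 [ 0.341 -0.1    0.   ]
cup [413. 168.] 0.87 [0.447 0.119 0.   ]
cup [306. 268.] 0.66 [ 0.601 -0.026  0.   ]
cup [314. 345.] 0.38 [ 0.748 -0.016  0.   ]
upper_handle [315. 346.] 0.56 [ 0.555 -0.005  0.185]
upper_bolt_finger [177. 364.] 0.71 [ 0.569 -0.118  0.19 ]
upper_hinge [416. 347.] 0.62 [0.591 0.091 0.152]
0.44 [322.0708924 193.8856398] [321.99740441 161.4781286 ] [322.18456424 153.94229719] [322.98164363 162.44170604] [355.96582949 187.62370815] [288.53323211 187.57039177]
0.45 [322.09582698 204.88155432] [322.02429492 173.33658918] [322.20724214 165.08863764] [322.99010239 169.88745955] [355.57432877 197.934043  ] [288.96686302 197.88349735]
0.46 [322.12011447 215.59210859] [322.05046127 184.8757026 ] [322.22935041 175.95500325] [322.99841725 177.20654036] [355.19229232 207.99513205] [289.39000906 207.94723954]
```

View pics/w3.png

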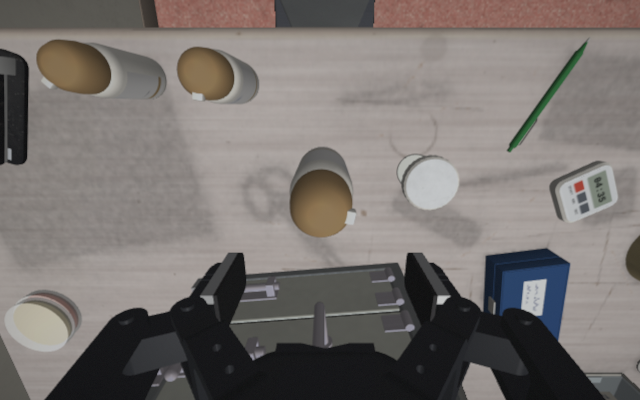

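The wrist view shows the cap at (322,203) and a white nozzle on it at (350,217), on the +y side. I'll turn the gripper so that the fingers miss the nozzle.

Call:
jog_arm --increments '[[[0,-0.008,0,0,0,-0.046,0],[-0.006,0,0,0,0,-0.046,0],[0,0,0,0,0,-0.046,0],[0,0,0,0,0,-0.046,0],[0,0,0,0,0,-0.046,0],[0,0,0,0,0,-0.046,0],[0,0,0,0,0,-0.046,0],[0,0,0,0,0,-0.046,0],[0,0,0,0,0,0,0],[0,0,0,0,0,0,0]]]'

```text
clock: 5.4
tcp_pos: [0.4513, -0.0001, 0.2215]
orientation: [0.0, -0.546, 0.838, -0.0]
wrist_force: [0.1, -0.1, -0.1]
finger_gap: 0.0856
grip_force: 0.0
```

```bash
python3 - <<'E'
from h import *
s=env.get_state();print(s['tcp_pos'],q2R(s['orientation']).round(3),s['joint_pos'].round(2))
E
```

```text
[ 4.51261954e-01 -5.09967977e-05  2.21497159e-01] [[-0.405 -0.914  0.   ]
 [-0.914  0.405  0.   ]
 [-0.    -0.    -1.   ]] [-0.18  0.08 -0.27  1.22  0.   -1.33]
```

Call:
jog_arm --increments '[[[0,0,0.12,0,0,0,0],[0,0,0.12,0,0,0,0],[0,0,0.12,0,0,0,0],[0,0,0.08,0,0,0,0],[0,0,0.05,0,0,0,0],[0,0,0,0,0,0,0],[0,0,0,0,0,0,150],[0,0,0,0,0,0,150],[0,0,0,0,0,0,150],[0,0,0,0,0,0,150],[0,0,0,0,0,0,150],[0,0,0,0,0,0,150],[0,0,0,0,0,0,150],[0,0,0,0,0,0,150]]]' --force 45

```text
clock: 6.8
tcp_pos: [0.4519, -0.0002, 0.1004]
orientation: [0.001, -0.547, 0.837, -0.0]
wrist_force: [-2.3, 1.9, 4.6]
finger_gap: 0.0567
grip_force: 46.1
```

Call:
jog_arm --increments '[[[0,0,-0.04,0,0,0,150],[0,0,-0.06,0,0,0,150],[0,0,-0.06,0,0,0,150],[0,0,-0.04,0,0,0,150],[0,0,0,0,0,0,150],[0,0,0,0,0,0,150]]]'

```text
clock: 7.4
tcp_pos: [0.4514, -0.0004, 0.1489]
orientation: [0.0, -0.547, 0.837, -0.0]
wrist_force: [-0.1, -0.2, -2.6]
finger_gap: 0.0566
grip_force: 47.4
```

```bash
python3 - <<'E'
from h import *
s=env.get_state();print(s['tcp_pos'],s['finger_gap'],s['wrist_force'],s['grip_force'])
c=cam('side'); cv2.imwrite('pics/s4.png',cv2.resize(c['pixels'][120:300,220:420,::-1],(666,600),interpolation=cv2.INTER_CUBIC))
E
```

```text
[ 4.51416899e-01 -4.22782317e-04  1.48912529e-01] 0.05657885633046498 [-0.14703364 -0.22996477 -2.57813629] 47.40712613391224
```

View pics/s4.png

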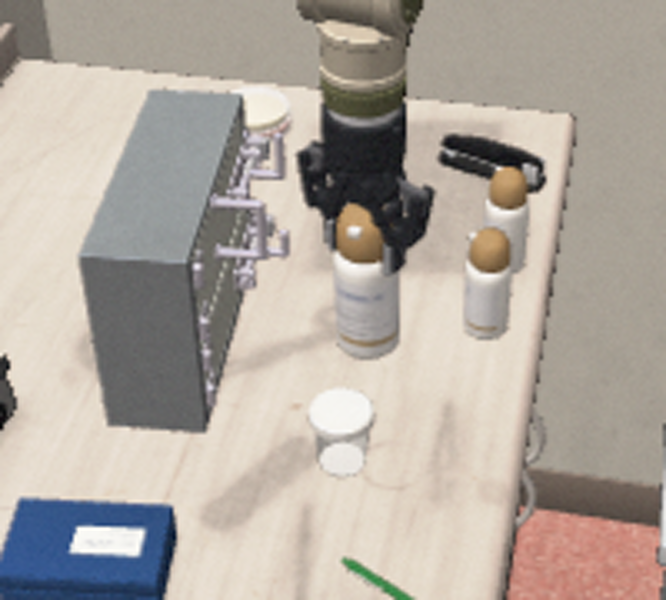

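The bottle is lifted upright and held by its cap. Next I carry it to the right of the cabinet.

Call:
jog_arm --increments '[[[0.05,-0.022,0,0,0,0,150],[0.1,-0.045,0,0,0,0,150],[0.12,-0.053,0,0,0,0,150],[0.12,-0.053,0,0,0,0,150],[0.12,-0.053,0,0,0,0,150],[0.12,-0.053,0,0,0,0,150],[0.1,-0.07,0,0,0,0,150],[0.08,-0.08,0,0,0,0,150],[0.07,-0.08,0,0,0,0,150],[0.06,-0.08,0,0,0,0,150],[0.02,-0.04,0,0,0,0,150],[0,0,0,0,0,0,150],[0,0,0,0,0,0,150]]]'

```text
clock: 8.75
tcp_pos: [0.4979, -0.2822, 0.148]
orientation: [-0.0, -0.547, 0.837, 0.001]
wrist_force: [-0.2, -0.7, -2.8]
finger_gap: 0.0569
grip_force: 47.5
```

Call:
jog_arm --increments '[[[0,0,0.06,0,0,0,150],[0,0,0.06,0,0,0,150],[0,0,0.04,0,0,0,150],[0,0,0.02,0,0,0,150],[0,0,0.008,0,0,0,150],[0,0,0,0,0,0,150],[0,0,0,0,0,0,150]]]'

```text
clock: 9.45
tcp_pos: [0.4991, -0.2835, 0.1024]
orientation: [0.0, -0.547, 0.837, -0.0]
wrist_force: [0.0, -0.5, -2.7]
finger_gap: 0.0563
grip_force: 47.5
```

Call:
jog_arm --increments '[[[0,0,0.006,0,0,0,150],[0,0,0.004,0,0,0,150],[0,0,0,0,0,0,150],[0,0,0,0,0,0,150]]]'

```text
clock: 9.85
tcp_pos: [0.4992, -0.2837, 0.1005]
orientation: [0.0, -0.547, 0.837, -0.001]
wrist_force: [-0.2, 1.0, 5.8]
finger_gap: 0.0562
grip_force: 49.0
```

Call:
jog_arm --increments '[[[0,0,0,0,0,0,0],[0,0,0,0,0,0,0],[0,0,0,0,0,0,0],[0,0,0,0,0,0,0],[0,0,0,0,0,0,0],[0,0,-0.04,0,0,0,0],[0,0,-0.08,0,0,0,0],[0,0,-0.12,0,0,0,0],[0,0,-0.14,0,0,0,0],[0,0,-0.14,0,0,0,0],[0,0,-0.14,0,0,0,0],[0,0,-0.14,0,0,0.046,0],[0,0,0,0,0,0.046,0],[0,0,0,0,0,0.046,0],[0,0,0,0,0,0.046,0],[0,0,0,0,0,0.046,0],[0,0,0,0,0,0.046,0],[0,0,0,0,0,0.046,0],[0,0,0,0,0,0.046,0],[0,0,0,0,0,0,0]]]'

```text
clock: 11.85
tcp_pos: [0.4987, -0.2834, 0.3]
orientation: [0.0, -0.0, 1.0, -0.0]
wrist_force: [-0.3, 0.3, 0.2]
finger_gap: 0.0851
grip_force: 0.0
```

Call:
jog_arm --increments '[[[0.02,0.14,0,0,0,0,0],[0.03,0.14,0,0,0,0,0],[0.03,0.14,0,0,0,0,0],[0.03,0.14,0,0,0,0,0],[0.03,0.14,0,0,0,0,0],[0.02,0.14,0,0,0,0,0],[0,0,0,0,0,0,0],[0,0,0,0,0,0,0]]]'

```text
clock: 12.65
tcp_pos: [0.4587, -0.0729, 0.3]
orientation: [0.001, -0.003, 1.0, -0.0]
wrist_force: [0.7, -0.2, -0.0]
finger_gap: 0.0855
grip_force: 0.0
```

```bash
python3 - <<'E'
from h import *
c=cam('wrist'); save(c,'w5.png'); s=env.get_state(); print(s['tcp_pos'],s['joint_pos'].round(2),s['clock'])
T=[('upper_handle',.185),('upper_bolt_finger',.19),('upper_hinge',.152),('lower_bolt_finger',.066)]
for t,z in T:
    for d in spotter.landmark_of(t,'wrist')[:2]: print(t,np.round(d['uv']),round(d['conf'],2),atz(c,d['uv'],z).round(3))
S=cam('scene');save(S,'s5.png')
for d in spotter.landmark_of('bottle','scene'): print('bottle',np.round(d['uv']),round(d['conf'],2),atz(S,d['uv'],0).round(3))
im=c['pixels'][:,:,::-1].copy()
for v in ([.6,-.0274,.046],[.6,-.0274,.09],[.6,-.0274,0]):
    co,si=np.cos(v[2]),np.sin(v[2])
    for p in [(0,-.14,.215),(0,.14,.215),(-.045,.03,.2),(-.045,-.085,.207)]:
        u=proj(c,[v[0]+co*p[0]-si*p[1],v[1]+si*p[0]+co*p[1],p[2]]); print(v[2],p,u.round())
E
```

```text
[ 0.45885295 -0.07361558  0.29977286] [-0.33  0.09 -0.07  1.41 -0.   -0.34] 12.7
upper_handle [386. 277.] 0.61 [ 0.554 -0.005  0.185]
upper_bolt_finger [281. 290.] 0.96 [ 0.567 -0.119  0.19 ]
upper_bolt_finger [444. 152.] 0.29 [0.418 0.035 0.19 ]
upper_hinge [456. 285.] 0.92 [0.588 0.09  0.152]
upper_hinge [293. 234.] 0.22 [ 0.519 -0.108  0.152]
lower_bolt_finger [293. 234.] 0.58 [ 0.562 -0.119  0.066]
bottle [319. 268.] 0.83 [ 0.349 -0.102  0.   ]
bottle [345. 292.] 0.73 [ 0.342 -0.207  0.   ]
bottle [396. 271.] 0.68 [ 0.495 -0.283  0.   ]
0.046 (0, -0.14, 0.215) [232. 336.]
0.046 (0, 0.14, 0.215) [504. 328.]
0.046 (-0.045, 0.03, 0.2) [395. 285.]
0.046 (-0.045, -0.085, 0.207) [282. 293.]
0.09 (0, -0.14, 0.215) [233. 341.]
0.09 (0, 0.14, 0.215) [505. 323.]
0.09 (-0.045, 0.03, 0.2) [393. 284.]
0.09 (-0.045, -0.085, 0.207) [281. 297.]
0 (0, -0.14, 0.215) [232. 331.]
0 (0, 0.14, 0.215) [503. 333.]
0 (-0.045, 0.03, 0.2) [397. 286.]
0 (-0.045, -0.085, 0.207) [284. 290.]
```

View pics/w5.png

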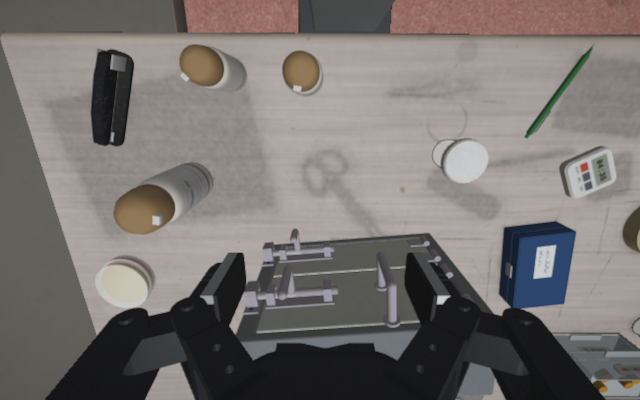

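The wrist view shows the big bottle standing to the right (base ~(200,180)), the upper bolt finger at (281,290), the handle at (386,277), and the cabinet yawed about 0.1 rad. The next move goes over the bolt finger.

Call:
jog_arm --increments '[[[0,0,0,0,0,-0.032,0],[-0.1,-0.055,0,0,0,0,0],[-0.12,-0.055,0,0,0,0,0],[-0.1,-0.055,0.05,0,0,0,0],[-0.088,-0.055,0.09,0,0,0,0],[0,0,0.1,0,0,0,0],[0,0,0,0,0,0,0],[0,0,0,0,0,0,0]]]'

```text
clock: 13.8
tcp_pos: [0.565, -0.118, 0.2391]
orientation: [-0.001, -0.05, 0.999, 0.0]
wrist_force: [0.0, 0.2, 0.9]
finger_gap: 0.0851
grip_force: 0.0
```

```bash
python3 - <<'E'
from h import *
c=cam('wrist'); save(c,'w6.png'); s=env.get_state(); print(s['tcp_pos'],s['joint_pos'].round(2),s['clock'])
for t,z in [('upper_handle',.185),('upper_bolt_finger',.19),('upper_hinge',.152),('lower_bolt_finger',.066)]:
    for d in spotter.landmark_of(t,'wrist')[:2]: print(t,np.round(d['uv']),round(d['conf'],2),atz(c,d['uv'],z).round(3))
print(proj(c,[.566,-.118,.207]),proj(c,[.566,-.118,.155]))
E
```

```text
[ 0.56557457 -0.11804756  0.24024891] [-0.34  0.32  0.07  1.33  0.   -0.45] 13.85
upper_handle [472. 218.] 0.86 [ 0.555 -0.005  0.185]
upper_bolt_finger [330. 219.] 0.84 [ 0.564 -0.113  0.19 ]
upper_hinge [544. 246.] 0.75 [0.587 0.089 0.152]
lower_bolt_finger [324. 178.] 0.62 [ 0.565 -0.119  0.066]
[323.48023561 230.35386367] [323.7265145  204.61615073]
```

View pics/w6.png

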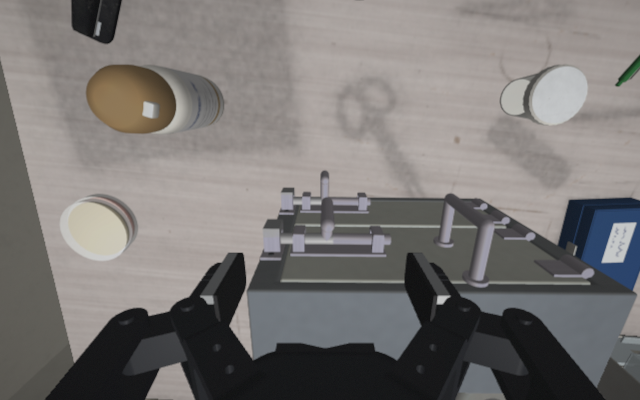

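The view shows the bolt finger between the pads at ~(327,215), and the leaf is level with the gripper. Next I descend and pinch it.

Call:
jog_arm --increments '[[[0,0.01,0.08,0,0,0,0],[0,0,0.1,0,0,0,0],[0,0,0.08,0,0,0,0],[0,0,0.01,0,0,0,0],[0,0,0,0,0,0,255],[0,0,0,0,0,0,255],[0,0,0,0,0,0,255],[0,0,0,0,0,0,255],[0,0,0,0,0,0,255],[0,0,0,0,0,0,255],[0,0,0,0,0,0,255],[0,0,0,0,0,0,255],[0,0,0,0,0,0,255],[0,0,0,0,0,0,255]]]' --force 25

```text
clock: 15.45
tcp_pos: [0.5657, -0.1155, 0.1723]
orientation: [0.0, -0.051, 0.999, -0.0]
wrist_force: [-0.2, 0.1, 5.4]
finger_gap: 0.0094
grip_force: 25.7
```

Call:
jog_arm --increments '[[[0,0.018,0,0,0,0,255],[0,0.018,0,0,0,0,255],[0,0.018,0,0,0,0,255],[0,0.018,0,0,0,0,255],[0,0.018,0,0,0,0,255],[0,0.014,0,0,0,0,255],[0,0,0,0,0,0,255],[0,0,0,0,0,0,255]]]'

```text
clock: 16.25
tcp_pos: [0.5631, -0.0891, 0.1723]
orientation: [0.001, -0.051, 0.999, 0.0]
wrist_force: [-0.5, 1.2, 5.6]
finger_gap: 0.009
grip_force: 25.8
```

Call:
jog_arm --increments '[[[0,0,0,0,0,0,0],[0,0,0,0,0,0,0],[0,0,0,0,0,0,0],[0,0,0,0,0,0,0],[0,0,0,0,0,0,0],[0,0,0,0,0,0,0],[0,0,-0.09,0,0,0,0],[0,0,-0.12,0,0,0,0],[0,0,-0.1,0,0,0,0],[0,0.11,0,0,0,0,0],[0,0.12,0,0,0,0,0],[0,0.11,0,0,0,0,0],[0,0,0,0,0,0,0],[0,0,0,0,0,0,0]]]'

```text
clock: 17.65
tcp_pos: [0.5541, -0.0045, 0.2494]
orientation: [0.0, -0.051, 0.999, -0.0]
wrist_force: [-0.4, -0.9, -0.7]
finger_gap: 0.0853
grip_force: 0.0
```

```bash
python3 - <<'E'
from h import *
c=cam('wrist'); save(c,'w7.png'); s=env.get_state(); print(s['tcp_pos'],s['joint_pos'].round(2),s['clock'])
for t,z in [('upper_handle',.185),('upper_bolt_finger',.19),('upper_hinge',.152),('lower_bolt_finger',.066)]:
    for d in spotter.landmark_of(t,'wrist')[:2]: print(t,np.round(d['uv']),round(d['conf'],2),atz(c,d['uv'],z).round(3))
E
```

```text
[ 0.55421416 -0.00513162  0.24930701] [-0.15  0.27  0.03  1.33 -0.   -0.26] 17.7
upper_handle [323. 213.] 0.6 [ 0.556 -0.005  0.185]
upper_bolt_finger [217. 215.] 0.85 [ 0.564 -0.088  0.19 ]
upper_hinge [583. 135.] 0.23 [0.475 0.207 0.152]
lower_bolt_finger [228. 175.] 0.87 [ 0.565 -0.119  0.066]
```

View pics/w7.png

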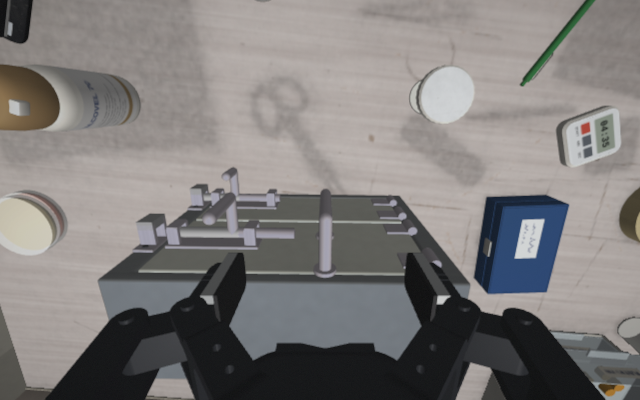

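The bolt tongue is out of the keeper and the handle is centred at ~(324,215), so I pinch it.

Call:
jog_arm --increments '[[[0,0,0.1,0,0,0,0],[0,0,0.12,0,0,0,0],[0,0,0.09,0,0,0,0],[0,0,0.015,0,0,0,0],[0,0,0,0,0,0,255],[0,0,0,0,0,0,255],[0,0,0,0,0,0,255],[0,0,0,0,0,0,255],[0,0,0,0,0,0,255],[0,0,0,0,0,0,255],[0,0,0,0,0,0,255],[0,0,0,0,0,0,255],[0,0,0,0,0,0,255],[0,0,0,0,0,0,255]]]' --force 30

```text
clock: 19.3
tcp_pos: [0.5546, -0.0041, 0.1688]
orientation: [0.001, -0.051, 0.999, 0.001]
wrist_force: [-0.0, 5.6, 5.2]
finger_gap: 0.0089
grip_force: 30.0
```

Call:
jog_arm --increments '[[[0.036,0.021,0,0,0,0.033,255],[0.036,0.021,0,0,0,0.033,255],[0.036,0.021,0,0,0,0.033,255],[0,0,0,0,0,0,255]]]'

```text
clock: 19.7
tcp_pos: [0.5272, 0.0113, 0.1688]
orientation: [0.001, 0.105, 0.994, 0.0]
wrist_force: [1.0, 0.5, 3.8]
finger_gap: 0.0091
grip_force: 30.6
```

Low forces, and the door is following. I continue to about 102°.

Call:
jog_arm --increments '[[[0.0366,0.0208,0,0,0,0.0333,255],[0.0366,0.0208,0,0,0,0.0333,255],[0.0366,0.0208,0,0,0,0.0333,255],[0.0366,0.0208,0,0,0,0.0333,255],[0.0366,0.0208,0,0,0,0.0333,255],[0,0,0,0,0,0,255]]]'

```text
clock: 20.3
tcp_pos: [0.4966, 0.0528, 0.1688]
orientation: [0.001, 0.358, 0.934, -0.0]
wrist_force: [-1.3, -1.3, 6.6]
finger_gap: 0.0093
grip_force: 31.0
```

Call:
jog_arm --increments '[[[0.0366,0.0208,0,0,0,0.0333,255],[0.0366,0.0208,0,0,0,0.0333,255],[0.0366,0.0208,0,0,0,0.0333,255],[0.0366,0.0208,0,0,0,0.0333,255],[0.0366,0.0208,0,0,0,0.0333,255],[0,0,0,0,0,0,255]]]'

```text
clock: 20.9
tcp_pos: [0.4908, 0.1047, 0.1688]
orientation: [0.001, 0.587, 0.809, -0.0]
wrist_force: [-4.0, 0.5, 8.8]
finger_gap: 0.0094
grip_force: 31.5
```

Call:
jog_arm --increments '[[[0.0366,0.0208,0,0,0,0.0333,255],[0.0366,0.0208,0,0,0,0.0333,255],[0.0366,0.0208,0,0,0,0.0333,255],[0.0366,0.0208,0,0,0,0.0333,255],[0,0,0,0,0,0,255],[0,0,0,0,0,0,255]]]'

```text
clock: 21.5
tcp_pos: [0.5056, 0.1434, 0.1688]
orientation: [0.001, 0.742, 0.67, -0.0]
wrist_force: [-2.5, 1.0, 7.5]
finger_gap: 0.009
grip_force: 31.6
```

Call:
jog_arm --increments '[[[0,0,0,0,0,0,0],[0,0,0,0,0,0,0],[0,0,0,0,0,0,0],[0,0,0,0,0,0,0],[0,0,0,0,0,0,0],[0,0,0,0,0,0,0],[0,0,-0.08,0,0,0,0],[0,0,-0.12,0,0,0,0],[0,0,-0.12,0,0,0,0],[0,0,-0.12,0,0,0,0],[0.15,0,-0.1,0,0,0,0],[0.15,0,0,0,0,0,0],[0.15,0,0,0,0,0,0],[0.15,0,0,0,0,0,0],[0,0,0,0,0,0,0],[0,0,0,0,0,0,0]]]'

```text
clock: 23.1
tcp_pos: [0.5205, 0.2934, 0.3025]
orientation: [0.0, 0.742, 0.67, -0.001]
wrist_force: [-0.8, -1.3, 0.8]
finger_gap: 0.0856
grip_force: 0.0
```

```bash
python3 - <<'E'
from h import *
s=env.get_state(); print(s['tcp_pos'],s['wrist_force'],s['clock'])
c=cam('scene'); cv2.imwrite('pics/s8.png',cv2.resize(c['pixels'][120:370,200:480,::-1],(672,600),interpolation=cv2.INTER_CUBIC))
for t,z in [('bottle',0),('cup',0),('timer',0),('stapler',0),('upper_handle',.185),('upper_bolt_finger',.19),('upper_hinge',.152),('lower_bolt_finger',.066)]:
    for d in spotter.landmark_of(t,'scene')[:3]: print(t,np.round(d['uv']),round(d['conf'],2),atz(c,d['uv'],z).round(3))
E
```

```text
[0.52046147 0.29342894 0.30250385] [-0.75764498 -1.30572795  0.77177147] 23.1
bottle [395. 273.] 0.88 [ 0.486 -0.283  0.   ]
bottle [344. 294.] 0.84 [ 0.337 -0.209  0.   ]
bottle [318. 270.] 0.63 [ 0.342 -0.102  0.   ]
timer [254. 169.] 0.7 [0.491 0.336 0.   ]
stapler [400. 322.] 0.81 [ 0.373 -0.375  0.   ]
upper_handle [291. 158.] 0.69 [0.506 0.146 0.185]
upper_bolt_finger [270. 170.] 0.51 [0.425 0.155 0.19 ]
upper_bolt_finger [368. 215.] 0.3 [ 0.488 -0.159  0.19 ]
upper_hinge [324. 155.] 0.95 [0.603 0.096 0.152]
lower_bolt_finger [369. 215.] 0.59 [ 0.562 -0.122  0.066]
```

View pics/s8.png

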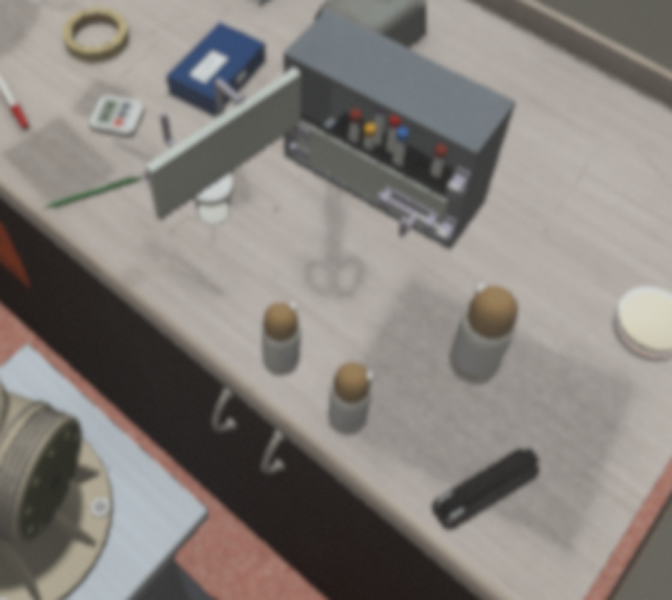

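The top half stands wide open past square, the bottom half is shut and bolted, the bottle is upright to the right at ~(480,350), and the bystanders haven't moved.

```bash
python3 -c "
from h import *
print(ticket.hand_in())"
```

```text
the job is handed in; nothing more can be done
None
```

The job is handed in: the largest bottle stands upright to the right of the cabinet, the top leaf is unbolted and open about 1.77 rad, the bottom leaf is shut and bolted, and the bystanders were not moved.

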